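# Set out a place for the art lesson

### The job

Set out the place for the art lesson: put the yellow note block in the middle of the spiral pad with the green sharpener on top of it as a paperweight, and stand the orange cup upright on the desk midway between the pad and the paint box. Lay the paintbrush lengthwise along the bare strip down the middle of the paint box, and lay the pink eraser flat on the desk just beyond the pad's wire coil, close alongside it and centred on it. Leave the blue sharpener, the glue stick and the roll of tape where they are.

Things in the scene. Friction and masses are not known exactly. Their poses are not given: they have to be found in the camera images.
- pad: spiral sketch pad, white squared paper on a brown card back, fixed to the desk; 105 (its x) x 148 (its y) mm, top face 12 mm above the desk. Origin: centre of its underside. The dark wire coil runs along the long edge on its +x side (the side away from the robot), reaching 60 mm from the centre and 17 mm high
- paintbox: paint box, fixed to the desk: flat blue tray with a white top and two rows of three round paints; 90 (its x) x 146 (its y) mm, flat top 14 mm above the desk. Origin: centre of its underside. The bare white strip between the two rows runs along its y axis through the centre
- noteblock: yellow note block, 50 x 50 x 20 mm high, 60 g, loose. Origin: centre of its underside
- sharpener: green pencil sharpener with a steel blade on top, 36 (x) x 24 (y) x 16 mm high, 35 g, loose. Origin: centre of its underside
- cup: empty orange plastic cup standing upright, 75 mm high, 62 mm across the rim, a little narrower towards the foot, 60 g, loose. Origin: centre of its underside
- brush: short paintbrush with flat sides lying on the desk, black handle, steel ferrule, brown bristles; 110 (x, bristles to +x) x 12 (y) x 10 mm high, 20 g, loose. Origin: middle of its length, on its underside
- eraser: pink eraser, 55 (x) x 22 (y) x 13 mm high, 25 g, loose. Origin: centre of its underside
- blue_sharpener: blue pencil sharpener, same shape and size as the green one, loose; to be left alone. Origin: centre of its underside
- glue: glue stick standing upright, white and red, 29 mm across, 90 mm high, loose; to be left alone. Origin: centre of its underside
- tape: yellow roll of tape lying flat, 72 mm across, 19 mm high, loose; to be left alone. Origin: centre of its underside
Things that resemble listed ones, but are neither listed nor needed, are in the scene too. There is more than one size of the cup; the one meant has the size given above.

How it is judged (in metres and radians):
At the end, for the whole second after the job is handed in: Block flat on pad, 15 mm from centre at most; sharpener upright on block within 15 mm; cup upright, midway within 12 mm along the line, x 0.53 to 0.62; brush on strip within 15 mm across, 20 along, 0.25 rad; eraser flat, 68 to 108 mm beyond pad centre, 20 mm sideways, 0.3 rad; all at rest (x of noteblock in the frame of pad between -0.015 and 0.015 m and y of noteblock in the frame of pad between -0.015 and 0.015 m and z of noteblock in the frame of pad between 0.009 and 0.018 m and angle between each of noteblock, sharpener, eraser's own z axis and vertical below 0.15 rad and horizontal distance between sharpener and noteblock below 0.015 m and z of sharpener in the frame of noteblock above 0.017 m and ((horizontal distance between pad and paintbox below 0.32 m and horizontal distance between cup and pad below 0.172 m and horizontal distance between cup and paintbox below 0.172 m) or (horizontal distance between pad and paintbox between 0.3199 and 0.34 m and horizontal distance between cup and pad below 0.182 m and horizontal distance between cup and paintbox below 0.182 m) or (horizontal distance between pad and paintbox between 0.3399 and 0.36 m and horizontal distance between cup and pad below 0.192 m and horizontal distance between cup and paintbox below 0.192 m) or (horizontal distance between pad and paintbox between 0.3599 and 0.38 m and horizontal distance between cup and pad below 0.202 m and horizontal distance between cup and paintbox below 0.202 m) or (horizontal distance between pad and paintbox between 0.3799 and 0.4 m and horizontal distance between cup and pad below 0.212 m and horizontal distance between cup and paintbox below 0.212 m) or (horizontal distance between pad and paintbox between 0.3999 and 0.42 m and horizontal distance between cup and pad below 0.222 m and horizontal distance between cup and paintbox below 0.222 m) or (horizontal distance between pad and paintbox between 0.4199 and 0.44 m and horizontal distance between cup and pad below 0.232 m and horizontal distance between cup and paintbox below 0.232 m)) and world x of cup between 0.53 and 0.62 m and height (world z) of each of cup, eraser below 0.006 m and angle between cup's own z axis and vertical below 0.1 rad and x of brush in the frame of paintbox between -0.015 and 0.015 m and y of brush in the frame of paintbox between -0.02 and 0.02 m and z of brush in the frame of paintbox between 0.01 and 0.03 m and angle between the x axis of brush and the y axis of paintbox, either way round below 0.25 rad and x of eraser in the frame of pad between 0.068 and 0.108 m and y of eraser in the frame of pad between -0.02 and 0.02 m and angle between the x axis of eraser and the y axis of pad, either way round below 0.3 rad and linear speed of each of noteblock, sharpener, cup, brush, eraser below 0.01 m/s); the robot touches nothing.
It fails at once if the blue sharpener is disturbed (moved more than 20 mm) (distance of blue_sharpener from where it was at the start of the episode above 0.02 m).
It fails at once if the glue stick is disturbed (moved more than 20 mm) (distance of glue from where it was at the start of the episode above 0.02 m).
It fails at once if the roll of tape is disturbed (moved more than 20 mm) (distance of tape from where it was at the start of the episode above 0.02 m).
It also fails if it takes over 120 s, if anything falls off the work surface, if the arm or the gripper's body presses on something with over 40 N, if the wrist force passes 120 N, or if a joint passes its speed limit or range.

### The arm

A 6-joint arm with a two-finger parallel gripper is mounted at the origin on the work surface. World frame = base frame: x ahead of the robot, y to its left, z up, the work surface at z = 0. Lengths are in m, angles in degrees, forces in N, time in s.
With the tool pointing down it reaches from about 0.4 to 0.825 m from the base axis. Payload 7 kg.
Tool frame: the origin (TCP) lies on the centre line of the jaws, within the pads' length; the fingertips stand 8 mm ahead of it and the grasp point (between the pads) lies 11 mm behind it; z points along the fingers, y is the line along which they close (so a half turn about z gives the same grasp; the last joint's range is limited). The gripper opens to 88 mm and grips with 3 to 60 N. Pads are 19 mm wide; open, the fingers measure 130 mm over their backs; the gripper's body (78 mm by 193 mm) begins 47 mm behind the grasp point.
Start: joints at [-53.107, 20.546, 0.682, 0, -70.136, -16.507], TCP at [0.235, -0.633, 0.235] pointing down, gripper open.
Joint ranges: [-176.03, 176.03], [-82.01, 121.73], [-58.28, 71.71], [-173.87, 95.51], [-174.79, -0.11], [-173.66, 173.66]. Speed limits (degrees/s): [136.94, 136.94, 172.46, 180, 180, 180].

### API

Orientations are given as [roll, pitch, yaw] about the fixed x, y, z axes, in that order (R = Rz(yaw) Ry(pitch) Rx(roll)).
In Python, from plant import r gives the robot as it stands.
- The arm moves only by the tool carry_out, never from a script. Its argument "targets" is a list of rows, each a list of 6 numbers: the shift along the tool's x, y, z scaled (see below), then the turn, a rotation vector about the tool's x, y, z scaled (see below). A call has 1 to 5 rows; each row shifts and turns the commanded pose from where the row before left it, along the tool's axes as they then stand; what a row does not reach is not made up. The controller multiplies each number of a shift by 0.5 m and each number of a turn by 60 degrees. A row lasts 1/8 s, in which the tool goes at most 62.5 mm and 10.7 degrees, less where a joint would pass 70% of its speed; a pose out of reach is approached as far as the arm can. A call with a number of a shift or a turn outside -1 to 1 is refused whole. A call with a gripper value outside its range is refused whole. "hand" is the opening, from 0 (shut) to 1 (fully open), set as the call begins (left out, the last holds). The fingers move at their own pace and stop on an object; "squeeze" is the grip in N (left out, the last holds). Time passes only in rows, so rows that do not move let the fingers close. It gives the time, the measured TCP pose, the force, the opening and the grip force at its end, in the units of the state.
- r.get_state(): the state, without advancing time (a new reading comes with each control period).
- r.capture(name): name is "side" or "top"; returns the picture (480x640x3 uint8, red, green, blue); there is no depth.
- r.camera_info(name): a dict with "K" (3x3 intrinsics, pixels), "distortion" ([k1, k2, p1, p2, k3] as OpenCV has them; the pictures are not rectified), "eye" and "attitude" of the camera in the world. Camera axes: x right, y down, z forward; pixel columns grow to the right and rows downward; lengths in m; the calibration is good to about 2 mm. A picture is of the moment at which its call begins. camera_info takes no time and is no camera call.
- r.close_job(): hands the job in; it is judged then, once.
The state is a dict: "time_s": time; "joints": joint angles; "qd": joint speeds; "joint_torque": joint torques, N m; "tcp_pos": TCP position; "eef_rot": TCP orientation; "contact_force": force on the tool from outside, world axes, zero at the start; "moment": the same for the moment, N m; "gripper_width": finger opening in m; "gripper_force": force on a finger pad.
Only numpy, scipy, OpenCV 4.12 (cv2) and the standard library are available. Lean on these libraries where they do the work, as an engineer would, in place of code of your own. Each camera call takes 0.05 s, during which the arm holds its last target. There are 200 camera calls.

## Working session

There is one attempt and no reset: what is moved stays moved. The work goes in short steps, Python scripts to look and compute and a tool call to move; the robot and the scene stay as the last step left them, time stands still between calls to the robot, and variables do not carry over. Pictures are saved under pics/ and viewed, at most 14 in all, crops included, and the job is handed in when it is done.

Besides the shell and the picture viewer there is one more tool, called after "Call:" as a command line: name --pt "numbers of a row" for each row, then --argument value for the rest. carry_out: Moves the arm, as the interface text tells. Its arguments: {"type":"object","properties":{"targets":{"type":"array","items":{"type":"array","items":{"type":"number","minimum":-1,"maximum":1}}},"hand":{"type":"number"},"squeeze":{"type":"number"}},"required":["targets"]}

```bash
ls; mkdir -p pics
python3 - <<'E'
from plant import r
import cv2
for n in("side","top"):
    cv2.imwrite(f"pics/{n}0.png",r.capture(n)[:,:,::-1]); print(n,r.camera_info(n))
s=r.get_state();print(s)
E
```

```text
pics
side {'K': array([[475.99482482,   0.        , 319.00028324],
       [  0.        , 475.99482482, 232.70850664],
       [  0.        ,   0.        ,   1.        ]]), 'distortion': array([-0.0151422,  0.       ,  0.       ,  0.       ,  0.       ]), 'eye': array([-0.05807702,  0.72803955,  0.63186085]), 'attitude': array([-122.84687582,    1.39784829, -143.0676351 ])}
top {'K': array([[606.10728116,   0.        , 316.63085852],
       [  0.        , 606.10728116, 236.77458973],
       [  0.        ,   0.        ,   1.        ]]), 'distortion': array([-0.03173249,  0.        ,  0.        ,  0.        ,  0.        ]), 'eye': array([ 0.4017089 , -0.00338182,  1.41091954]), 'attitude': array([-173.86699385,    0.39847769,  -90.434263  ])}
{'time_s': 0.1, 'joints': array([-5.31040833e+01,  2.05860635e+01,  6.40273316e-01, -1.85066421e-02,
       -7.01349177e+01, -1.65092302e+01]), 'qd': array([ 0.08462495, -0.06623561,  0.11667693,  0.10784693,  0.01222754,
        0.01616384]), 'joint_torque': array([-2.23551098e-03, -5.84163308e+01,  2.93752635e+01,  7.01554298e+00,
        1.01308632e-02, -3.34057074e-05]), 'tcp_pos': array([ 0.23500506, -0.63232982,  0.23373774]), 'eef_rot': array([ 1.79917675e+02, -6.25566785e-03, -1.59619610e+02]), 'contact_force': array([ 0.87433235, -0.14268464,  0.42693129]), 'moment': array([-0.01109662,  0.08510473,  0.01871265]), 'gripper_force': 0.0, 'gripper_width': 0.08750290639439406}
```

View pics/side0.png

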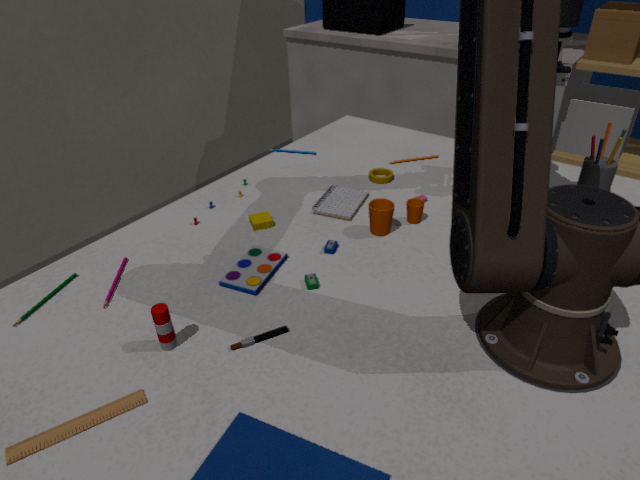

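View pics/top0.png

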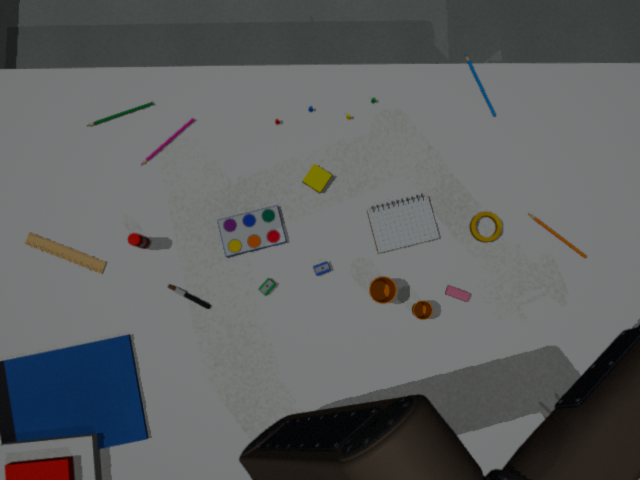

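The side view shows the whole desk. The top view shows the block at (318,178), pad (403,223), paint box (252,230), green sharpener (267,286), blue sharpener (322,268), large cup (382,290), small cup (422,310), eraser (458,293), brush (190,296), tape (486,227) and glue (138,240).

```bash
cat > h.py <<'E'
import cv2, numpy as np
from plant import r
from scipy.spatial.transform import Rotation as R
C={n:r.camera_info(n) for n in("side","top")}
def ray(n,uv):
    c=C[n]; p=cv2.undistortPoints(np.float64(uv).reshape(-1,1,2),c["K"],c["distortion"]).reshape(-1,2)
    d=np.c_[p,np.ones(len(p))]@R.from_euler("xyz",c["attitude"],degrees=True).as_matrix().T
    return np.array(c["eye"]),d/np.linalg.norm(d,axis=1)[:,None]
def plane(n,uv,z):
    e,d=ray(n,uv); return e+d*((z-e[2])/d[:,2])[:,None]
def tri(a,b):  # top uv, side uv -> point, gap
    e1,d1=ray("top",a);e2,d2=ray("side",b);d1,d2=d1[0],d2[0]
    s,t=np.linalg.lstsq(np.c_[d1,-d2],e2-e1,rcond=None)[0]
    p,q=e1+s*d1,e2+t*d2; return (p+q)/2,np.linalg.norm(p-q)
HSV=dict(yellow=((22,120,90),(34,255,255)),green=((45,60,40),(85,255,255)),orange=((5,140,60),(17,255,255)),
 pink=((160,50,120),(178,200,255)),blue=((100,120,50),(125,255,255)),black=((0,0,0),(180,255,50)))
def mask(img,c): return cv2.inRange(cv2.cvtColor(img,cv2.COLOR_RGB2HSV),*HSV[c])
def blobs(img,c,roi,amin=15):
    x0,y0,x1,y1=roi;m=np.zeros(img.shape[:2],np.uint8);m[y0:y1,x0:x1]=mask(img,c)[y0:y1,x0:x1]
    k,_=cv2.findContours(m,cv2.RETR_EXTERNAL,cv2.CHAIN_APPROX_NONE)
    return sorted([q for q in k if cv2.contourArea(q)>=amin],key=cv2.contourArea,reverse=True)
E
python3 - <<'E'
from h import *
np.set_printoptions(precision=4,suppress=True)
T,S=r.capture("top"),r.capture("side")
J=[("yellow",(295,155,345,200),(240,205,280,235)),("green",(252,272,284,300),(298,268,325,295)),("orange",(360,270,402,310),(360,190,400,240)),
("orange",(408,295,440,325),(403,195,430,226)),("pink",(440,280,480,305),(405,190,440,210)),("blue",(310,258,336,280),(320,235,345,260)),("black",(165,280,215,312),(225,320,292,352)),("blue",(212,200,292,262),(215,240,295,300))]
for c,a,b in J:
    for n,i,ro in(("top",T,a),("side",S,b)):
        for q in blobs(i,c,ro)[:2]: print(c,n,cv2.contourArea(q),cv2.minAreaRect(q),q.reshape(-1,2)[:,1].min(),q.reshape(-1,2)[:,1].max())
big=[cv2.resize(T[190:320,160:320],None,fx=5,fy=4.5,interpolation=2),cv2.resize(T[155:315,300:500],None,fx=4,fy=3.7,interpolation=2)]
cv2.imwrite("pics/tc1.png",cv2.resize(T[150:315,160:320],(582,600),interpolation=2)[:,:,::-1])
cv2.imwrite("pics/tc2.png",cv2.resize(T[180:325,350:510],(662,600),interpolation=2)[:,:,::-1])
cv2.imwrite("pics/sc1.png",cv2.resize(S[160:355,220:440],(676,600),interpolation=2)[:,:,::-1])
E
```

```text
yellow top 424.5 ((316.5384521484375, 177.6923065185547), (21.07860565185547, 22.188007354736328), 33.690067291259766) 164 191
yellow side 214.5 ((260.9018859863281, 220.1433868408203), (16.094532012939453, 22.23748207092285), 79.3803482055664) 211 228
green top 62.5 ((266.5000305175781, 286.5000305175781), (9.899494171142578, 15.55634880065918), 45.0) 278 295
green side 95.5 ((311.50775146484375, 281.5615539550781), (14.63609790802002, 12.775577545166016), 82.87498474121094) 274 289
orange top 544.5 ((382.5, 290.0), (26.0, 27.0), 90.0) 277 303
orange side 728.0 ((381.0, 217.0), (36.0, 24.0), 90.0) 199 235
orange top 244.5 ((422.5000305175781, 309.5), (18.384775161743164, 18.384775161743164), 45.0) 301 319
orange side 328.0 ((415.0, 210.5), (25.0, 16.0), 90.0) 198 223
pink top 139.5 ((457.2080078125, 293.3028869628906), (21.615249633789062, 7.6037821769714355), 19.983104705810547) 287 300
pink side 20.0 ((420.0, 197.0), (4.0, 12.0), 90.0) 195 199
blue top 24.5 ((322.74658203125, 271.65753173828125), (2.691946506500244, 14.279020309448242), 69.44395446777344) 268 274
blue top 16.5 ((320.28094482421875, 264.4303894042969), (2.153874158859253, 14.287365913391113), 68.96248626708984) 262 268
blue side 60.0 ((330.5, 247.0), (12.0, 11.0), 90.0) 241 253
black top 108.0 ((197.1000213623047, 300.300048828125), (28.174455642700195, 4.919349670410156), 26.56505012512207) 292 308
black side 201.5 ((270.5, 334.0), (6.640782356262207, 36.36619567871094), 71.56504821777344) 326 342
blue top 97.0 ((249.00003051757812, 220.00003051757812), (11.31370735168457, 11.31370735168457), 45.0) 214 226
blue side 153.0 ((257.2073669433594, 279.76409912109375), (25.338970184326172, 73.00102233886719), 67.31944274902344) 254 294
blue side 66.0 ((244.0, 263.5), (7.0, 12.0), 90.0) 260 267
```

View pics/tc1.png

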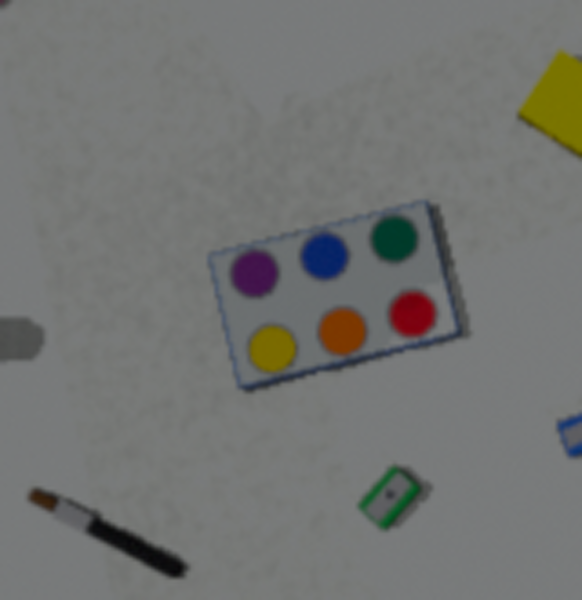

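View pics/tc2.png

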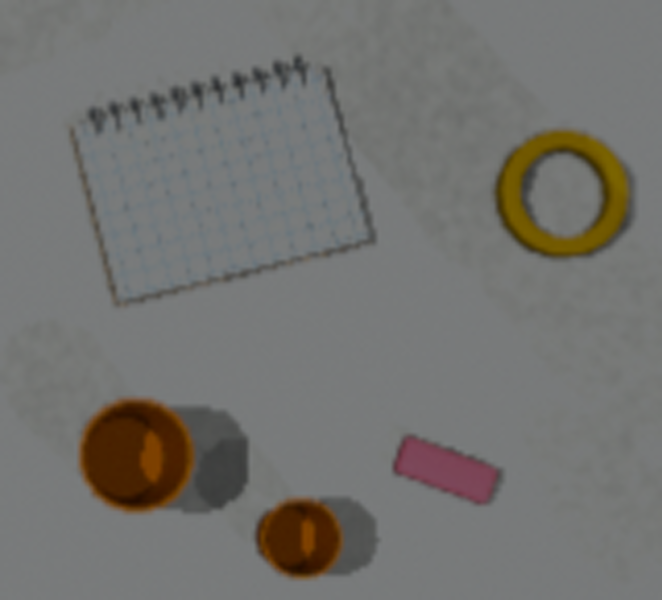

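View pics/sc1.png

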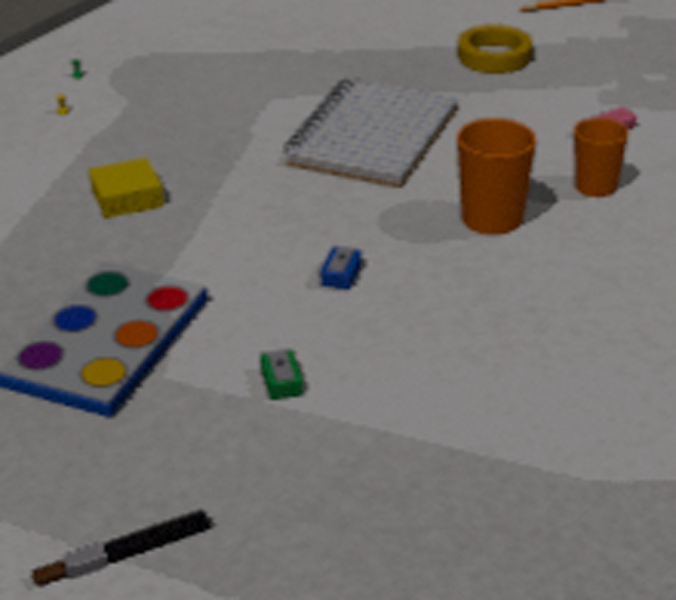

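The crops show the paint dots, pad corners, cup rims and brush ends clearly in both views. I'll triangulate those points.

Run:
```python
from h import *
np.set_printoptions(precision=4,suppress=True)
A=lambda c:[160+(c[0]+.5)/3.6375-.5,150+(c[1]+.5)/3.636-.5]
B=lambda c:[350+(c[0]+.5)/4.1375-.5,180+(c[1]+.5)/4.138-.5]
S=lambda c:[220+(c[0]+.5)/3.0727-.5,160+(c[1]+.5)/3.0769-.5]
def go(name,f,pairs):
    P=[]
    for a,b in pairs:
        p,g=tri(f(a),S(b));P.append(p);print(name,p,"gap %.4f"%g)
    return np.array(P)
P=go("paint",A,[((254,273),(41,355)),((325,256),(75,318)),((394,239),(107,284)),((272,349),(103,372)),((343,331),(136,334)),((413,314),(167,298))])
print("pb centre",P.mean(0));
for z in(.014,):
    q=plane("top",[A(c) for c in((254,273),(325,256),(394,239),(272,349),(343,331),(413,314))],z);d=q[0]-q[2]+q[3]-q[5]
    print("pb top-view",q.mean(0),"y-axis yaw",np.degrees(np.arctan2(d[1],d[0])))
go("pad",B,[((73,127),(288,150)),((327,68),(348,80)),((374,240),(458,101)),((118,303),(403,180))])
q=plane("top",[B(c) for c in((73,127),(327,68),(374,240),(118,303))],.012)
d=q[0]-q[1]+q[3]-q[2];print("pad",q,q.mean(0),"yaw y",np.degrees(np.arctan2(d[1],d[0])),np.linalg.norm(q[0]-q[1]),np.linalg.norm(q[1]-q[2]))
p,g=tri((317,177.5),S((127,179)));print("block",p,g)
go("green",A,[((389,495),(281,367))]);go("brush",A,[((30,493),(34,574)),((186,572),(211,519))])
go("cup",B,[((136,455),(496,138))]);go("small",B,[((300,538),(600,132))]);go("eraser corner",B,[((502,472),(635,116))])
for n,uv,z in(("block",(317,177.5),.02),("green",A((389,495)),.016),("blue",(322,268),.016),("cup",B((136,455)),.075),("small",B((300,538)),.05),("eraser",B((447,467)),.013),("brush tip",A((30,493)),.005),("brush end",A((186,572)),.005),("tape",B((564,193)),.019),("glue",(138,240),.09)):
    print(n,plane("top",[uv],z)[0])
T=r.capture("top")
for n,c,ro,z in(("block","yellow",(295,155,345,200),.02),("green","green",(252,272,284,300),.016),("eraser","pink",(440,280,480,305),.013),("brush","black",(165,280,215,312),.01)):
    b=cv2.boxPoints(cv2.minAreaRect(blobs(T,c,ro)[0]));w=plane("top",b,z)[:,:2];e=w[1:3]-w[:2]
    print(n,w.mean(0),[(np.linalg.norm(v),np.degrees(np.arctan2(v[1],v[0]))) for v in e])
print(r.get_state()["eef_rot"])
```

```text
paint [0.5815 0.2076 0.0128] gap 0.0012
paint [0.5924 0.1624 0.0125] gap 0.0003
paint [0.603  0.1182 0.0124] gap 0.0004
paint [0.5329 0.196  0.0127] gap 0.0003
paint [0.5441 0.1508 0.012 ] gap 0.0003
paint [0.5546 0.106  0.0125] gap 0.0004
pb centre [0.5681 0.1568 0.0125]
pb top-view [0.5681 0.1568 0.014 ] y-axis yaw 103.4280657213239
pad [ 0.6125 -0.1136  0.0133] gap 0.0012
pad [ 0.6484 -0.2567  0.0082] gap 0.0050
pad [ 0.5482 -0.2827  0.005 ] gap 0.0006
pad [ 0.5128 -0.1382  0.0056] gap 0.0028
pad [[ 0.6132 -0.1133  0.012 ]
 [ 0.6457 -0.2574  0.012 ]
 [ 0.5477 -0.2811  0.012 ]
 [ 0.5135 -0.1368  0.012 ]] [ 0.58   -0.1972  0.012 ] yaw y 103.02764267853267 0.14773895291216835 0.10075382291113542
block [0.6905 0.0026 0.0157] 0.0019342214516614754
green [0.4389 0.1209 0.0113] gap 0.0016
brush [0.4422 0.3508 0.0063] gap 0.0010
brush [0.3915 0.2517 0.0002] gap 0.0007
cup [ 0.4272 -0.1394  0.0722] gap 0.0008
small [ 0.3824 -0.2291  0.0502] gap 0.0006
eraser corner [ 0.4131 -0.3543 -0.0011] gap 0.0103
block [0.6903 0.0032 0.02  ]
green [0.4394 0.121  0.016 ]
blue [ 0.4793 -0.0066  0.016 ]

[... 186 characters left out ...]
019 ]
glue [0.5398 0.398  0.09  ]
block [0.6899 0.0043] [(np.float64(0.05241324258611199), np.float64(-33.61331843793592)), (np.float64(0.04956040963765092), np.float64(-124.70109724221463))]
green [0.4378 0.1212] [(np.float64(0.03558020453113268), np.float64(-45.2602881401636)), (np.float64(0.022830891372514955), np.float64(-135.14215274448173))]
eraser [ 0.4185 -0.3167] [(np.float64(0.01756418145820554), np.float64(-22.17167117542785)), (np.float64(0.04947771879599819), np.float64(-111.13603376220519))]
brush [0.4073 0.282 ] [(np.float64(0.01124146668272573), np.float64(-26.16141289357702)), (np.float64(0.06560035046959392), np.float64(-116.53511518578281))]
[ 179.9532   -0.0072 -159.612 ]
```

```bash
cat >> h.py <<'E'
def plan(x,y,z,line,n=5,step=.058,ang=9.5):
    """rows (units of the interface) from here to TCP x,y,z, jaws closing along world line angle (deg), tool down"""
    s=r.get_state();M=R.from_euler("xyz",s["eef_rot"],degrees=True);p=np.array(s["tcp_pos"])
    yaw=s["eef_rot"][2];dy=(line+90-yaw+90)%180-90
    G=R.from_euler("xyz",[180,0,yaw+dy],degrees=True);w=(M.inv()*G).as_rotvec();d=np.array([x,y,z])-p
    k=int(max(np.ceil(np.linalg.norm(d)/step),np.ceil(np.degrees(np.linalg.norm(w))/ang),1))
    print("pos",p.round(4),"yaw %.1f"%yaw,"rows",k,"dist %.3f turn %.1f"%(np.linalg.norm(d),dy))
    for i in range(k):
        Mi=M*R.from_rotvec(w*i/k);print(np.r_[Mi.inv().apply(d/k)/.5,np.degrees(w/k)/60].round(3).tolist(),end=",\n")
E
python3 -c "
from h import *
plan(.4195,-.317,.10,68.5)"
```

```text
pos [ 0.235  -0.6325  0.2341] yaw -159.6 rows 7 dist 0.389 turn -41.9
[-0.081, 0.066, 0.038, 0.0, -0.0, 0.1],
[-0.073, 0.074, 0.038, 0.0, -0.0, 0.1],
[-0.065, 0.081, 0.038, 0.0, -0.0, 0.1],
[-0.056, 0.088, 0.038, 0.0, -0.0, 0.1],
[-0.047, 0.093, 0.038, 0.0, -0.0, 0.1],
[-0.037, 0.098, 0.038, 0.0, -0.0, 0.1],
[-0.027, 0.101, 0.038, 0.0, -0.0, 0.1],
```

Call:
carry_out --pt "-0.081 0.066 0.038 0 0 0.1" --pt "-0.073 0.074 0.038 0 0 0.1" --pt "-0.065 0.081 0.038 0 0 0.1" --pt "-0.056 0.088 0.038 0 0 0.1" --pt "-0.047 0.093 0.038 0 0 0.1" --hand 1 --squeeze 15

```text
time_s: 0.88
tcp_pos: [0.3672, -0.4065, 0.1392]
eef_rot: [-180.0, 0.0, 170.2]
contact_force: [0.7, 0.2, 0.3]
gripper_width: 0.0876
gripper_force: 0.0
```

Call:
carry_out --pt "-0.037 0.098 0.038 0 0 0.1" --pt "-0.027 0.101 0.038 0 0 0.1" --pt "0 0 0 0 0 0"

```text
time_s: 1.25
tcp_pos: [0.4203, -0.3149, 0.1004]
eef_rot: [180.0, -0.1, 158.5]
contact_force: [-0.8, 0.2, 0.2]
gripper_width: 0.0875
gripper_force: 0.0
```

```bash
python3 -c "
from h import *
plan(.4195,-.317,.012,68.5)"
```

```text
pos [ 0.4203 -0.3149  0.1004] yaw 158.5 rows 2 dist 0.088 turn -0.0
[-0.0, -0.002, 0.088, 0.0, -0.001, 0.0],
[-0.0, -0.002, 0.088, 0.0, -0.001, 0.0],
```

Call:
carry_out --pt "0 -0.002 0.08 0 0 0" --pt "0 -0.002 0.08 0 0 0" --pt "0 0 0.016 0 0 0" --pt "0 0 0 0 0 0"

```text
time_s: 1.75
tcp_pos: [0.4188, -0.3201, 0.0139]
eef_rot: [-180.0, -0.0, 158.4]
contact_force: [-0.5, 0.3, 0.5]
gripper_width: 0.0877
gripper_force: 0.0
```

Call:
carry_out --pt "0 0 0 0 0 0" --pt "0 0 0 0 0 0" --pt "0 0 0 0 0 0" --pt "0 0 0 0 0 0" --hand 0 --squeeze 15

```text
time_s: 2.25
tcp_pos: [0.4191, -0.3196, 0.014]
eef_rot: [180.0, 0.0, 158.4]
contact_force: [0.0, 1.2, 4.1]
gripper_width: 0.0544
gripper_force: 15.0
```

Call:
carry_out --pt "0 0 -0.04 0 0 0" --pt "0 0 -0.1 0 0 0" --pt "0 0 -0.12 0 0 0"

```text
time_s: 2.62
tcp_pos: [0.4179, -0.3192, 0.1442]
eef_rot: [-180.0, -0.2, 158.4]
contact_force: [0.7, -1.5, -0.1]
gripper_width: 0.0551
gripper_force: 15.0
```

```bash
python3 -c "
from h import *
plan(.662,-.178,.10,103)"
```

```text
pos [ 0.4179 -0.3192  0.1442] yaw 158.4 rows 5 dist 0.285 turn 34.6
[-0.07, 0.088, 0.017, 0.0, -0.001, -0.115],
[-0.08, 0.079, 0.017, 0.0, -0.001, -0.115],
[-0.089, 0.069, 0.018, 0.0, -0.001, -0.115],
[-0.097, 0.058, 0.018, 0.0, -0.001, -0.115],
[-0.103, 0.046, 0.018, 0.0, -0.001, -0.115],
```

Call:
carry_out --pt "-0.07 0.088 0.017 0 0 -0.115" --pt "-0.08 0.079 0.017 0 0 -0.115" --pt "-0.089 0.069 0.018 0 0 -0.115" --pt "-0.097 0.058 0.018 0 0 -0.115" --pt "-0.103 0.046 0.018 0 0 -0.115"

```text
time_s: 3.25
tcp_pos: [0.6642, -0.1778, 0.0992]
eef_rot: [180.0, -0.0, -166.9]
contact_force: [1.7, -0.7, 0.9]
gripper_width: 0.0549
gripper_force: 15.0
```

Call:
carry_out --pt "0 0 0 0 0 0" --pt "0 0 0 0 0 0"

```text
time_s: 3.5
tcp_pos: [0.6623, -0.1786, 0.0989]
eef_rot: [180.0, -0.1, -167.1]
contact_force: [1.1, -0.6, 0.7]
gripper_width: 0.0549
gripper_force: 15.0
```

```bash
python3 -c "
from h import *
import cv2
plan(.662,-.178,.015,103)
cv2.imwrite('pics/a.png',cv2.resize(r.capture('top')[100:310,280:560],(800,600),interpolation=2)[:,:,::-1])"
```

```text
pos [ 0.6623 -0.1786  0.0989] yaw -167.1 rows 2 dist 0.084 turn 0.1
[0.0, 0.001, 0.084, 0.0, -0.001, -0.001],
[0.0, 0.001, 0.084, 0.0, -0.001, -0.001],
```

View pics/a.png

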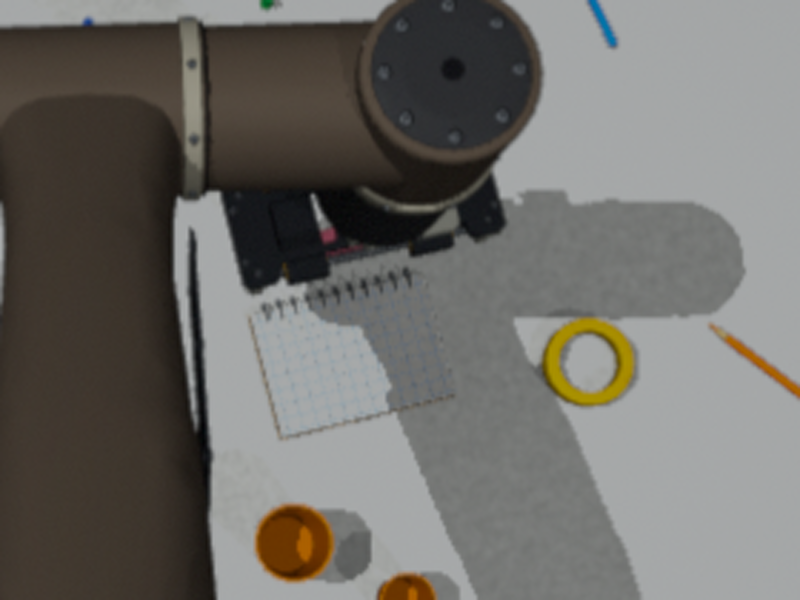

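The picture shows the eraser held at about (345,238), between the jaws and just beyond the coil (260–410, 270–310). I'll lower it and let go.

Call:
carry_out --pt "0 0.001 0.084 0 0 0" --pt "0 0.001 0.06 0 0 0" --pt "0 0 0.023 0 0 0" --pt "0 0 0 0 0 0"

```text
time_s: 4.05
tcp_pos: [0.6623, -0.1785, 0.0164]
eef_rot: [-180.0, -0.0, -167.2]
contact_force: [-0.5, -0.5, 0.3]
gripper_width: 0.0548
gripper_force: 15.0
```

Call:
carry_out --pt "0 0 0 0 0 0" --pt "0 0 0 0 0 0" --pt "0 0 0 0 0 0" --hand 0.85

```text
time_s: 4.42
tcp_pos: [0.663, -0.1779, 0.0169]
eef_rot: [-180.0, 0.1, -167.1]
contact_force: [0.3, -0.3, 0.5]
gripper_width: 0.0735
gripper_force: 0.0
```

Call:
carry_out --pt "0 0 -0.06 0 0 0" --pt "0 0 -0.1 0 0 0" --pt "0 0 -0.05 0 0 0"

```text
time_s: 4.8
tcp_pos: [0.6639, -0.178, 0.1245]
eef_rot: [-179.9, 0.2, -167.1]
contact_force: [1.1, 0.8, -0.9]
gripper_width: 0.0746
gripper_force: 0.0
```

```bash
python3 -c "
from h import *
plan(.69,.0035,.07,56)"
```

```text
pos [ 0.6639 -0.178   0.1245] yaw -167.1 rows 5 dist 0.191 turn -46.9
[-0.026, 0.068, 0.022, 0.0, 0.001, 0.156],
[-0.015, 0.072, 0.022, 0.0, 0.001, 0.156],
[-0.003, 0.073, 0.022, 0.0, 0.001, 0.156],
[0.009, 0.073, 0.022, 0.0, 0.001, 0.156],
[0.021, 0.07, 0.022, 0.0, 0.001, 0.156],
```

Call:
carry_out --pt "-0.026 0.068 0.022 0 0 0.156" --pt "-0.015 0.072 0.022 0 0 0.156" --pt "-0.003 0.073 0.022 0 0 0.156" --pt "0.009 0.073 0.022 0 0 0.156" --pt "0.021 0.07 0.022 0 0 0.156" --hand 1

```text
time_s: 5.42
tcp_pos: [0.6886, 0.0046, 0.0661]
eef_rot: [180.0, 0.0, 145.8]
contact_force: [-0.3, 0.2, 0.5]
gripper_width: 0.0871
gripper_force: 0.0
```

Call:
carry_out --pt "0 0 0 0 0 0" --pt "0 0 0 0 0 0"

```text
time_s: 5.68
tcp_pos: [0.6884, 0.0033, 0.0663]
eef_rot: [-180.0, 0.0, 146.2]
contact_force: [-0.6, -0.2, -0.1]
gripper_width: 0.0874
gripper_force: 0.0
```

```bash
python3 -c "
from h import *
plan(.69,.0035,.013,56)"
```

```text
pos [0.6884 0.0033 0.0663] yaw 146.2 rows 1 dist 0.053 turn -0.2
[-0.002, 0.002, 0.107, -0.0, 0.0, 0.004],
```

Call:
carry_out --pt "-0.002 0.002 0.06 0 0 0" --pt "0 0 0.047 0 0 0" --pt "0 0 0 0 0 0"

```text
time_s: 6.05
tcp_pos: [0.6884, 0.0021, 0.0112]
eef_rot: [-179.9, -0.1, 146.1]
contact_force: [0.1, -0.7, 0.9]
gripper_width: 0.088
gripper_force: 0.0
```

Call:
carry_out --pt "0 0 0 0 0 0" --pt "0 0 0 0 0 0" --pt "0 0 0 0 0 0" --pt "0 0 0 0 0 0" --hand 0 --squeeze 20

```text
time_s: 6.55
tcp_pos: [0.69, 0.0037, 0.0131]
eef_rot: [180.0, 0.0, 146.1]
contact_force: [0.6, 0.0, -0.5]
gripper_width: 0.0532
gripper_force: 0.4
```

Call:
carry_out --pt "0 0 -0.04 0 0 0" --pt "0 0 -0.1 0 0 0" --pt "0 0 -0.06 0 0 0"

```text
time_s: 6.92
tcp_pos: [0.6909, 0.0037, 0.1166]
eef_rot: [179.9, 0.2, 146.1]
contact_force: [-0.6, 0.5, -0.1]
gripper_width: 0.0498
gripper_force: 20.0
```

```bash
python3 -c "
from h import *
plan(.581,-.197,.09,103)"
```

```text
pos [0.6909 0.0037 0.1166] yaw 146.1 rows 5 dist 0.230 turn 46.9
[-0.008, -0.091, 0.01, 0.0, 0.001, -0.156],
[0.007, -0.091, 0.01, 0.0, 0.001, -0.156],
[0.022, -0.089, 0.011, 0.0, 0.001, -0.156],
[0.036, -0.084, 0.011, 0.0, 0.001, -0.156],
[0.049, -0.077, 0.011, 0.0, 0.001, -0.156],
```

Call:
carry_out --pt "-0.008 -0.091 0.01 0 0 -0.156" --pt "0.007 -0.091 0.01 0 0 -0.156" --pt "0.022 -0.089 0.011 0 0 -0.156" --pt "0.036 -0.084 0.011 0 0 -0.156" --pt "0.049 -0.077 0.011 0 0 -0.156"

```text
time_s: 7.55
tcp_pos: [0.5787, -0.1975, 0.0876]
eef_rot: [-180.0, 0.1, -166.8]
contact_force: [0.6, -1.4, -0.9]
gripper_width: 0.05
gripper_force: 20.0
```

Call:
carry_out --pt "0 0 0 0 0 0" --pt "0 0 0 0 0 0"

```text
time_s: 7.8
tcp_pos: [0.5796, -0.1965, 0.0873]
eef_rot: [-180.0, 0.1, -167.2]
contact_force: [0.9, 0.9, -0.0]
gripper_width: 0.0495
gripper_force: 20.0
```

```bash
python3 -c "
from h import *
plan(.581,-.197,.03,103)
cv2.imwrite('pics/b.png',cv2.resize(r.capture('side')[120:280,230:450],(800,582),interpolation=2)[:,:,::-1])"
```

```text
pos [ 0.5796 -0.1965  0.0873] yaw -167.2 rows 1 dist 0.057 turn 0.2
[-0.002, -0.001, 0.115, -0.001, 0.002, -0.003],
```

View pics/b.png

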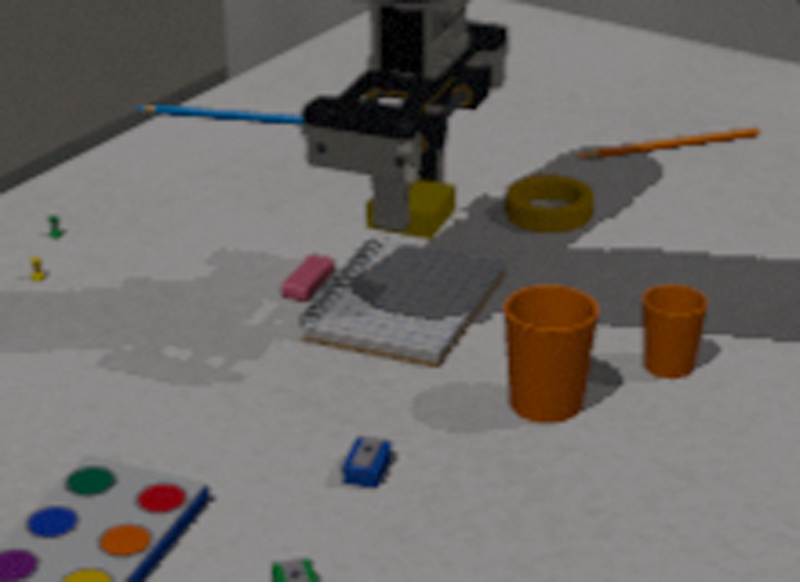

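The eraser lies beside the coil at (308,277). The block is held at (410,210), near the fingertips. I'll lower it gently onto the pad.

Call:
carry_out --pt "-0.002 -0.001 0.08 0 0 0" --pt "0 0 0.03 0 0 0" --pt "0 0 0 0 0 0" --pt "0 0 0 0 0 0"

```text
time_s: 8.35
tcp_pos: [0.581, -0.1964, 0.032]
eef_rot: [-180.0, 0.1, -167.1]
contact_force: [0.1, -0.0, -0.8]
gripper_width: 0.0496
gripper_force: 20.0
```

Call:
carry_out --pt "0 0 0.008 0 0 0" --pt "0 0 0 0 0 0"

```text
time_s: 8.6
tcp_pos: [0.5811, -0.1966, 0.0279]
eef_rot: [-180.0, 0.1, -167.1]
contact_force: [1.7, 0.8, 1.2]
gripper_width: 0.0499
gripper_force: 20.0
```

Call:
carry_out --pt "0 0 0.004 0 0 0" --pt "0 0 0 0 0 0"

```text
time_s: 8.85
tcp_pos: [0.5811, -0.1967, 0.0276]
eef_rot: [-179.9, 0.1, -167.1]
contact_force: [-3.9, 3.0, 18.1]
gripper_width: 0.0498
gripper_force: 20.0
```

Call:
carry_out --pt "0 0 0 0 0 0" --pt "0 0 0 0 0 0" --pt "0 0 0 0 0 0" --hand 0.8

```text
time_s: 9.22
tcp_pos: [0.5799, -0.1966, 0.0248]
eef_rot: [180.0, -0.0, -167.1]
contact_force: [0.1, -0.0, 0.2]
gripper_width: 0.0692
gripper_force: 0.0
```

Call:
carry_out --pt "0 0 -0.06 0 0 0" --pt "0 0 -0.1 0 0 0" --pt "0 0 -0.1 0 0 0"

```text
time_s: 9.6
tcp_pos: [0.5797, -0.1966, 0.1559]
eef_rot: [180.0, -0.1, -167.1]
contact_force: [0.2, -1.2, 0.2]
gripper_width: 0.0699
gripper_force: 0.0
```

```bash
python3 -c "
from h import *
plan(.4385,.121,.09,45)"
```

```text
pos [ 0.5797 -0.1966  0.1559] yaw -167.1 rows 7 dist 0.354 turn -57.9
[0.019, 0.097, 0.019, -0.0, -0.0, 0.138],
[0.033, 0.094, 0.019, -0.0, -0.0, 0.138],
[0.046, 0.088, 0.019, -0.0, -0.0, 0.138],
[0.058, 0.08, 0.019, -0.0, -0.0, 0.138],
[0.069, 0.071, 0.019, -0.0, -0.0, 0.138],
[0.079, 0.061, 0.019, -0.0, -0.0, 0.138],
[0.087, 0.049, 0.019, -0.0, -0.0, 0.138],
```

Call:
carry_out --pt "0.019 0.097 0.019 0 0 0.138" --pt "0.033 0.094 0.019 0 0 0.138" --pt "0.046 0.088 0.019 0 0 0.138" --pt "0.058 0.08 0.019 0 0 0.138" --pt "0.069 0.071 0.019 0 0 0.138"

```text
time_s: 10.22
tcp_pos: [0.4788, 0.0311, 0.1073]
eef_rot: [180.0, 0.0, 151.2]
contact_force: [1.1, 1.2, -0.3]
gripper_width: 0.07
gripper_force: 0.0
```

Call:
carry_out --pt "0.079 0.061 0.019 0 0 0.138" --pt "0.087 0.049 0.019 0 0 0.138" --pt "0 0 0 0 0 0" --pt "0 0 0 0 0 0"

```text
time_s: 10.72
tcp_pos: [0.4417, 0.1182, 0.0884]
eef_rot: [180.0, -0.5, 135.2]
contact_force: [1.4, -0.9, -1.3]
gripper_width: 0.0701
gripper_force: 0.0
```

```bash
python3 -c "
from h import *
plan(.4385,.121,.0125,45)
T=r.capture('top')
b=blobs(T,'yellow',(365,185,445,255))
print(r.get_state()['gripper_width'])
for q in b[:2]:
  w=plane('top',cv2.boxPoints(cv2.minAreaRect(q)),.032);print('block',w.mean(0),w[1:3]-w[:2])
b=blobs(T,'pink',(360,160,440,220))
for q in b[:2]:
  w=plane('top',cv2.boxPoints(cv2.minAreaRect(q)),.013);print('eraser',w.mean(0),w[1:3]-w[:2])
"
```

```text
pos [0.4417 0.1182 0.0884] yaw 135.2 rows 2 dist 0.076 turn -0.2
[0.004, -0.0, 0.076, 0.0, -0.004, 0.001],
[0.004, -0.0, 0.076, 0.0, -0.004, 0.001],
0.07075542875244643
block [ 0.57953311 -0.19791768  0.032     ] [[ 0.01241117 -0.05112187  0.        ]
 [-0.04909885 -0.01090853  0.        ]]
eraser [ 0.66141073 -0.1801738   0.013     ] [[ 0.01167172 -0.05190092  0.        ]
 [-0.01998477 -0.00405457  0.        ]]
```

Call:
carry_out --pt "0.004 0 0.076 0 -0.004 0" --pt "0.003 0 0.06 0 -0.004 0" --pt "0 0 0.016 0 0 0" --pt "0 0 0 0 0 0" --pt "0 0 0 0 0 0"

```text
time_s: 11.4
tcp_pos: [0.4413, 0.1193, 0.0134]
eef_rot: [179.8, -0.4, 135.3]
contact_force: [-0.5, 0.9, -0.2]
gripper_width: 0.0702
gripper_force: 0.0
```

Call:
carry_out --pt "0 0 0 0 0 0" --pt "0 0 0 0 0 0" --pt "0 0 0 0 0 0" --pt "0 0 0 0 0 0" --pt "0 0 0 0 0 0" --hand 0 --squeeze 15

```text
time_s: 12.02
tcp_pos: [0.4405, 0.1192, 0.0125]
eef_rot: [179.9, -0.4, 135.4]
contact_force: [-0.4, 0.0, 0.2]
gripper_width: 0.0259
gripper_force: 0.1
```

Call:
carry_out --pt "0 0 0 0 0 0" --pt "0 0 0 0 0 0" --pt "0 0 0 0 0 0"

```text
time_s: 12.4
tcp_pos: [0.4405, 0.1192, 0.0125]
eef_rot: [179.9, -0.4, 135.4]
contact_force: [-0.2, 0.5, 1.4]
gripper_width: 0.024
gripper_force: 14.9
```

Call:
carry_out --pt "0 0 -0.06 0 0 0" --pt "0 0 -0.1 0 0 0" --pt "0 0 -0.08 0 0 0"

```text
time_s: 12.78
tcp_pos: [0.4411, 0.1181, 0.1341]
eef_rot: [179.9, -0.4, 135.4]
contact_force: [1.3, 0.8, -0.4]
gripper_width: 0.0238
gripper_force: 14.9
```

```bash
python3 -c "
from h import *
plan(.58,-.1975,.12,103)"
```

```text
pos [0.4411 0.1181 0.1341] yaw 135.4 rows 7 dist 0.345 turn 57.6
[-0.092, -0.036, 0.003, 0.001, -0.001, -0.137],
[-0.085, -0.049, 0.003, 0.001, -0.001, -0.137],
[-0.078, -0.061, 0.003, 0.001, -0.001, -0.137],
[-0.068, -0.071, 0.004, 0.001, -0.001, -0.137],
[-0.057, -0.08, 0.004, 0.001, -0.001, -0.137],
[-0.045, -0.088, 0.004, 0.001, -0.001, -0.137],
[-0.032, -0.093, 0.004, 0.001, -0.001, -0.137],
```

Call:
carry_out --pt "-0.092 -0.036 0.003 0 0 -0.137" --pt "-0.085 -0.049 0.003 0 0 -0.137" --pt "-0.078 -0.061 0.003 0 0 -0.137" --pt "-0.068 -0.071 0.004 0 0 -0.137" --pt "-0.057 -0.08 0.004 0 0 -0.137"

```text
time_s: 13.4
tcp_pos: [0.5408, -0.1087, 0.1218]
eef_rot: [179.6, -0.3, 176.8]
contact_force: [1.2, 0.5, -1.3]
gripper_width: 0.0236
gripper_force: 14.9
```

Call:
carry_out --pt "-0.045 -0.088 0.004 0 0 -0.137" --pt "-0.032 -0.093 0.004 0 0 -0.137" --pt "0 0 0 0 0 0" --pt "0 0 0 0 0 0"

```text
time_s: 13.9
tcp_pos: [0.5793, -0.1975, 0.1165]
eef_rot: [179.5, -0.2, -167.2]
contact_force: [-1.4, 1.2, -0.3]
gripper_width: 0.0239
gripper_force: 14.9
```

```bash
python3 -c "
from h import *
plan(.582,-.197,.049,103)"
```

```text
pos [ 0.5793 -0.1975  0.1165] yaw -167.2 rows 2 dist 0.068 turn 0.2
[-0.003, -0.001, 0.068, 0.004, -0.002, -0.002],
[-0.003, -0.0, 0.068, 0.004, -0.002, -0.002],
```

Release height should be about 0.0125 + 0.032 = 0.0445.

Call:
carry_out --pt "-0.003 -0.001 0.068 0.004 -0.002 0" --pt "-0.003 0 0.05 0.004 -0.002 0" --pt "0 0 0.018 0 0 0" --pt "0 0 0 0 0 0"

```text
time_s: 14.4
tcp_pos: [0.5827, -0.1962, 0.0493]
eef_rot: [-180.0, 0.0, -167.0]
contact_force: [0.2, -0.3, 0.4]
gripper_width: 0.0242
gripper_force: 14.9
```

Call:
carry_out --pt "0 0 0.006 0 0 0" --pt "0 0 0 0 0 0"

```text
time_s: 14.65
tcp_pos: [0.5832, -0.1968, 0.0469]
eef_rot: [-179.9, 0.2, -167.1]
contact_force: [0.2, -0.3, -1.1]
gripper_width: 0.0238
gripper_force: 14.9
```

Call:
carry_out --pt "0 0 0.004 0 0 0" --pt "0 0 0 0 0 0"

```text
time_s: 14.9
tcp_pos: [0.5833, -0.197, 0.0446]
eef_rot: [-179.9, 0.1, -167.1]
contact_force: [0.6, 1.0, 1.7]
gripper_width: 0.0235
gripper_force: 14.9
```

Call:
carry_out --pt "0 0 0 0 0 0" --pt "0 0 0 0 0 0" --pt "0 0 0 0 0 0" --hand 0.5

```text
time_s: 15.28
tcp_pos: [0.5828, -0.1969, 0.0441]
eef_rot: [-180.0, 0.1, -167.1]
contact_force: [0.7, -0.8, -0.2]
gripper_width: 0.0427
gripper_force: 0.0
```

Call:
carry_out --pt "0 0 -0.06 0 0 0" --pt "0 0 -0.1 0 0 0" --pt "0 0 -0.05 0 0 0"

```text
time_s: 15.65
tcp_pos: [0.5837, -0.197, 0.152]
eef_rot: [-179.9, 0.3, -167.0]
contact_force: [-0.3, -0.4, 0.1]
gripper_width: 0.0441
gripper_force: 0.0
```

```bash
python3 -c "
from h import *
plan(.417,.301,.09,153.2)"
```

```text
pos [ 0.5837 -0.197   0.152 ] yaw -167.0 rows 10 dist 0.529 turn 50.2
[0.01, 0.105, 0.012, -0.0, 0.0, -0.084],
[0.001, 0.105, 0.012, -0.0, 0.0, -0.084],
[-0.008, 0.105, 0.012, -0.0, 0.0, -0.084],
[-0.017, 0.104, 0.012, -0.0, 0.0, -0.084],
[-0.026, 0.102, 0.012, -0.0, 0.0, -0.084],
[-0.035, 0.099, 0.012, -0.0, 0.0, -0.084],
[-0.044, 0.096, 0.012, -0.0, 0.0, -0.084],
[-0.052, 0.091, 0.012, -0.0, 0.0, -0.084],
[-0.06, 0.086, 0.012, -0.0, 0.0, -0.084],
[-0.067, 0.081, 0.012, -0.0, 0.0, -0.084],
```

Call:
carry_out --pt "0.01 0.105 0.012 0 0 -0.084" --pt "0.001 0.105 0.012 0 0 -0.084" --pt "-0.008 0.105 0.012 0 0 -0.084" --pt "-0.017 0.104 0.012 0 0 -0.084" --pt "-0.026 0.102 0.012 0 0 -0.084"

```text
time_s: 16.27
tcp_pos: [0.498, 0.054, 0.1189]
eef_rot: [-179.9, 0.1, -141.7]
contact_force: [1.3, 0.1, -0.7]
gripper_width: 0.0438
gripper_force: 0.0
```

Call:
carry_out --pt "-0.035 0.099 0.012 0 0 -0.084" --pt "-0.044 0.096 0.012 0 0 -0.084" --pt "-0.052 0.091 0.012 0 0 -0.084" --pt "-0.06 0.086 0.012 0 0 -0.084" --pt "-0.067 0.081 0.012 0 0 -0.084"

```text
time_s: 16.9
tcp_pos: [0.4145, 0.3033, 0.0887]
eef_rot: [-179.9, 0.0, -116.5]
contact_force: [1.5, 0.1, -0.6]
gripper_width: 0.0434
gripper_force: 0.0
```

Call:
carry_out --pt "0 0 0 0 0 0" --pt "0 0 0 0 0 0"

```text
time_s: 17.15
tcp_pos: [0.4149, 0.3015, 0.0885]
eef_rot: [-179.9, -0.0, -116.7]
contact_force: [-0.1, -0.2, 0.7]
gripper_width: 0.0437
gripper_force: 0.0
```

```bash
python3 -c "
from h import *
plan(.417,.301,.0115,153.2)
cv2.imwrite('pics/c.png',cv2.resize(r.capture('side')[120:360,220:440],(550,600),interpolation=2)[:,:,::-1])
T=r.capture('top')
for c,a,z in (('green',(365,185,445,255),.048),('yellow',(365,185,445,255),.032)):
 for q in blobs(T,c,a,8)[:1]:
  w=plane('top',cv2.boxPoints(cv2.minAreaRect(q)),z);print(c,w.mean(0),w[1:3]-w[:2])
"
```

```text
pos [0.4149 0.3015 0.0885] yaw -116.7 rows 2 dist 0.077 turn -0.1
[-0.001, -0.002, 0.077, -0.001, -0.0, 0.001],
[-0.001, -0.002, 0.077, -0.001, -0.0, 0.001],
green [ 0.57781384 -0.1995292   0.048     ] [[ 0.0054746  -0.02256705  0.        ]
 [-0.03341407 -0.00745194  0.        ]]
yellow [ 0.57953311 -0.19791768  0.032     ] [[ 0.01241117 -0.05112187  0.        ]
 [-0.04909885 -0.01090853  0.        ]]
```

View pics/c.png

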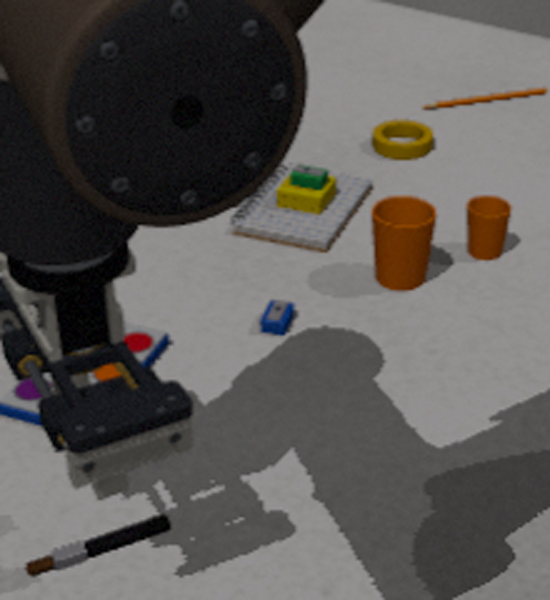

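The sharpener sits on the block on the pad at (308,180). The gripper is above the brush at (100,545).

Call:
carry_out --pt "-0.001 -0.002 0.077 0 0 0" --pt "-0.001 -0.002 0.06 0 0 0" --pt "0 0 0.017 0 0 0" --pt "0 0 0 0 0 0"

```text
time_s: 17.75
tcp_pos: [0.4179, 0.301, 0.0118]
eef_rot: [-179.9, -0.0, -116.7]
contact_force: [-0.3, -0.8, 0.6]
gripper_width: 0.0441
gripper_force: 0.0
```

Call:
carry_out --pt "0 0 0 0 0 0" --pt "0 0 0 0 0 0" --pt "0 0 0 0 0 0" --pt "0 0 0 0 0 0" --pt "0 0 0 0 0 0" --hand 0 --squeeze 15

```text
time_s: 18.38
tcp_pos: [0.4177, 0.3018, 0.0121]
eef_rot: [-179.9, 0.0, -116.7]
contact_force: [-3.8, 0.3, 5.6]
gripper_width: 0.0117
gripper_force: 15.0
```

Call:
carry_out --pt "0 0 0 0 0 0" --pt "0 0 0 0 0 0"

```text
time_s: 18.62
tcp_pos: [0.4177, 0.3018, 0.0121]
eef_rot: [-179.9, 0.0, -116.7]
contact_force: [-2.6, -0.3, 6.2]
gripper_width: 0.0117
gripper_force: 15.0
```

Call:
carry_out --pt "0 0 -0.06 0 0 0" --pt "0 0 -0.1 0 0 0"

```text
time_s: 18.88
tcp_pos: [0.4166, 0.3005, 0.091]
eef_rot: [-179.9, -0.2, -116.7]
contact_force: [1.0, 0.5, -0.2]
gripper_width: 0.012
gripper_force: 15.0
```

```bash
python3 -c "
from h import *
plan(.568,.157,.09,13.4)"
```

```text
pos [0.4166 0.3005 0.091 ] yaw -116.7 rows 5 dist 0.209 turn 40.1
[0.024, -0.08, 0.001, 0.0, -0.001, -0.134],
[0.035, -0.076, 0.001, 0.0, -0.001, -0.134],
[0.045, -0.07, 0.001, 0.0, -0.001, -0.134],
[0.055, -0.063, 0.0, 0.0, -0.001, -0.134],
[0.063, -0.055, 0.0, 0.0, -0.001, -0.134],
```

Call:
carry_out --pt "0.024 -0.08 0.001 0 0 -0.134" --pt "0.035 -0.076 0.001 0 0 -0.134" --pt "0.045 -0.07 0.001 0 0 -0.134" --pt "0.055 -0.063 0 0 0 -0.134" --pt "0.063 -0.055 0 0 0 -0.134"

```text
time_s: 19.5
tcp_pos: [0.5699, 0.157, 0.0903]
eef_rot: [-179.9, -0.1, -76.2]
contact_force: [0.0, -0.1, -0.8]
gripper_width: 0.0119
gripper_force: 15.0
```

Call:
carry_out --pt "0 0 0 0 0 0" --pt "0 0 0 0 0 0"

```text
time_s: 19.75
tcp_pos: [0.5687, 0.1578, 0.09]
eef_rot: [-180.0, -0.1, -76.6]
contact_force: [0.1, -0.3, -0.3]
gripper_width: 0.0118
gripper_force: 15.0
```

```bash
python3 -c "
from h import *
plan(.568,.157,.030,13.4)"
```

```text
pos [0.5687 0.1578 0.09  ] yaw -76.6 rows 2 dist 0.060 turn -0.0
[0.001, 0.001, 0.06, -0.0, -0.0, 0.0],
[0.001, 0.001, 0.06, -0.0, -0.0, 0.0],
```

Call:
carry_out --pt "0.001 0.001 0.06 0 0 0" --pt "0.001 0.001 0.05 0 0 0" --pt "0 0 0.01 0 0 0" --pt "0 0 0.006 0 0 0" --pt "0 0 0 0 0 0"

```text
time_s: 20.38
tcp_pos: [0.5688, 0.1574, 0.0283]
eef_rot: [-179.9, -0.0, -76.4]
contact_force: [0.3, -0.3, -0.1]
gripper_width: 0.0114
gripper_force: 15.0
```

Call:
carry_out --pt "0 0 0.003 0 0 0" --pt "0 0 0 0 0 0"

```text
time_s: 20.62
tcp_pos: [0.5687, 0.1569, 0.0264]
eef_rot: [-179.9, -0.0, -76.5]
contact_force: [-0.2, -0.2, -0.0]
gripper_width: 0.0118
gripper_force: 15.0
```

Call:
carry_out --pt "0 0 0 0 0 0" --pt "0 0 0 0 0 0" --pt "0 0 0 0 0 0" --hand 0.35

```text
time_s: 21.0
tcp_pos: [0.5685, 0.1568, 0.026]
eef_rot: [-179.9, -0.0, -76.5]
contact_force: [-0.2, 0.6, -0.4]
gripper_width: 0.03
gripper_force: 0.0
```

Call:
carry_out --pt "0 0 -0.06 0 0 0" --pt "0 0 -0.1 0 0 0" --pt "0 0 -0.1 0 0 0"

```text
time_s: 21.38
tcp_pos: [0.568, 0.1567, 0.1572]
eef_rot: [-180.0, -0.1, -76.5]
contact_force: [0.6, 1.0, -0.2]
gripper_width: 0.0305
gripper_force: 0.0
```

```bash
python3 -c "
from h import *
plan(.4275,-.139,.13,90)"
```

```text
pos [0.568  0.1567 0.1572] yaw -76.5 rows 9 dist 0.328 turn 76.5
[0.057, 0.046, 0.006, 0.0, -0.0, -0.142],
[0.049, 0.054, 0.006, 0.0, -0.0, -0.142],
[0.041, 0.06, 0.006, 0.0, -0.0, -0.142],
[0.031, 0.066, 0.006, 0.0, -0.0, -0.142],
[0.021, 0.07, 0.006, 0.0, -0.0, -0.142],
[0.011, 0.072, 0.006, 0.0, -0.0, -0.142],
[0.0, 0.073, 0.006, 0.0, -0.0, -0.142],
[-0.011, 0.072, 0.006, 0.0, -0.0, -0.142],
[-0.021, 0.07, 0.006, 0.0, -0.0, -0.142],
```

Call:
carry_out --pt "0.057 0.046 0.006 0 0 -0.142" --pt "0.049 0.054 0.006 0 0 -0.142" --pt "0.041 0.06 0.006 0 0 -0.142" --pt "0.031 0.066 0.006 0 0 -0.142" --pt "0.021 0.07 0.006 0 0 -0.142" --hand 1

```text
time_s: 22.0
tcp_pos: [0.489, -0.0087, 0.141]
eef_rot: [-180.0, -0.1, -33.6]
contact_force: [0.1, -0.5, -0.3]
gripper_width: 0.0753
gripper_force: 0.0
```

Call:
carry_out --pt "0.011 0.072 0.006 0 0 -0.142" --pt "0 0.073 0.006 0 0 -0.142" --pt "-0.011 0.072 0.006 0 0 -0.142" --pt "-0.021 0.07 0.006 0 0 -0.142" --pt "0 0 0 0 0 0"

```text
time_s: 22.62
tcp_pos: [0.426, -0.1411, 0.1287]
eef_rot: [180.0, -0.1, 0.2]
contact_force: [0.3, 0.6, 0.2]
gripper_width: 0.0875
gripper_force: 0.0
```

```bash
python3 -c "
from h import *
plan(.4275,-.139,.044,90)
S=r.capture('side')
print(r.get_state()['gripper_width'])
cv2.imwrite('pics/d.png',cv2.resize(S[120:360,210:450],(600,600),interpolation=2)[:,:,::-1])"
```

```text
pos [ 0.426  -0.1411  0.1287] yaw 0.2 rows 2 dist 0.085 turn -0.2
[0.001, -0.002, 0.085, 0.0, -0.0, 0.001],
[0.001, -0.002, 0.085, 0.0, -0.0, 0.001],
0.08715320404315358
```

View pics/d.png

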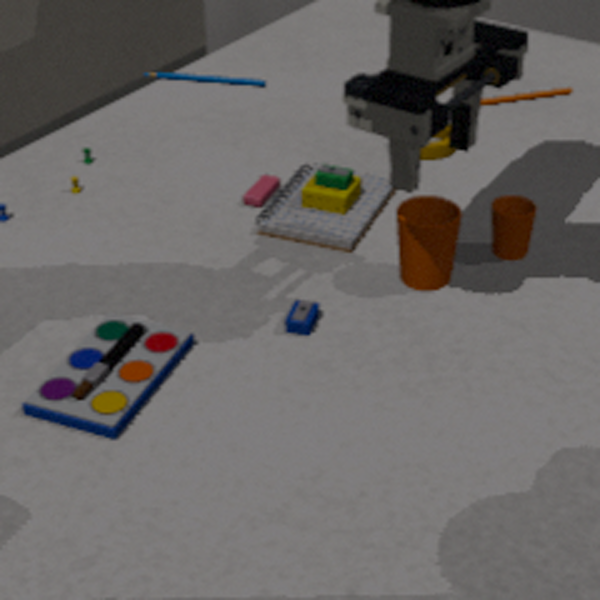

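The brush lies along the strip of the paint box, from (80,392) to (140,328). The jaws are above the larger cup at (428,240). Next I'll take the cup.

Call:
carry_out --pt "0.001 -0.002 0.085 0 0 0" --pt "0.001 -0.002 0.06 0 0 0" --pt "0 0 0.025 0 0 0" --pt "0 0 0 0 0 0"

```text
time_s: 23.18
tcp_pos: [0.4287, -0.1373, 0.0436]
eef_rot: [180.0, -0.0, 0.2]
contact_force: [0.9, 0.3, 0.5]
gripper_width: 0.0879
gripper_force: 0.0
```

Call:
carry_out --pt "0 0 0 0 0 0" --pt "0 0 0 0 0 0" --pt "0 0 0 0 0 0" --pt "0 0 0 0 0 0" --pt "0 0 0 0 0 0" --hand 0 --squeeze 10

```text
time_s: 23.8
tcp_pos: [0.4292, -0.1376, 0.0444]
eef_rot: [180.0, -0.2, 0.2]
contact_force: [-0.4, 1.8, 6.4]
gripper_width: 0.061
gripper_force: 10.0
```

Call:
carry_out --pt "0 0 -0.02 0 0 0" --pt "0 0 -0.06 0 0 0" --pt "0 0 -0.06 0 0 0"

```text
time_s: 24.18
tcp_pos: [0.4279, -0.1378, 0.1149]
eef_rot: [180.0, -0.0, 0.2]
contact_force: [1.5, -0.4, -0.5]
gripper_width: 0.0609
gripper_force: 10.0
```

```bash
python3 -c "
from h import *
plan(.5745,-.020,.114,90)"
```

```text
pos [ 0.4279 -0.1378  0.1149] yaw 0.2 rows 4 dist 0.188 turn -0.2
[0.073, -0.059, 0.0, 0.0, -0.0, 0.001],
[0.073, -0.059, 0.0, 0.0, -0.0, 0.001],
[0.073, -0.059, 0.0, 0.0, -0.0, 0.001],
[0.073, -0.059, 0.0, 0.0, -0.0, 0.001],
```

Call:
carry_out --pt "0.073 -0.059 0 0 0 0" --pt "0.073 -0.059 0 0 0 0" --pt "0.073 -0.059 0 0 0 0" --pt "0.073 -0.059 0 0 0 0" --pt "0 0 0 0 0 0"

```text
time_s: 24.8
tcp_pos: [0.5761, -0.0174, 0.114]
eef_rot: [180.0, -0.1, 0.3]
contact_force: [-0.6, -0.8, -1.1]
gripper_width: 0.0612
gripper_force: 10.0
```

```bash
python3 -c "
from h import *
plan(.5745,-.020,.048,90)
cv2.imwrite('pics/e.png',cv2.resize(r.capture('side')[120:320,220:440],(660,600),interpolation=2)[:,:,::-1])"
```

```text
pos [ 0.5761 -0.0174  0.114 ] yaw 0.3 rows 2 dist 0.066 turn -0.3
[-0.002, 0.003, 0.066, 0.0, -0.001, 0.003],
[-0.002, 0.003, 0.066, 0.0, -0.001, 0.003],
```

View pics/e.png

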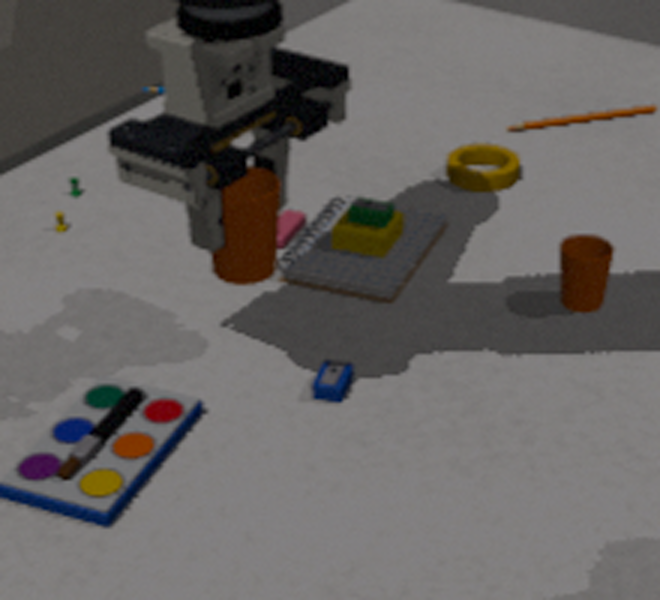

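The cup hangs upright in the jaws at (246,225), above its place. I'll lower it.

Call:
carry_out --pt "-0.002 0.003 0.066 0 0 0" --pt "-0.002 0.003 0.05 0 0 0" --pt "0 0 0.014 0 0 0" --pt "0 0 0 0 0 0"

```text
time_s: 25.35
tcp_pos: [0.5718, -0.0226, 0.0494]
eef_rot: [180.0, -0.1, 0.2]
contact_force: [0.3, 0.5, 0.7]
gripper_width: 0.061
gripper_force: 10.0
```

Call:
carry_out --pt "0 0 0.005 0 0 0" --pt "0 0 0 0 0 0"

```text
time_s: 25.6
tcp_pos: [0.5725, -0.0221, 0.0473]
eef_rot: [180.0, -0.2, 0.2]
contact_force: [-0.1, -0.3, -0.2]
gripper_width: 0.0612
gripper_force: 10.0
```

Call:
carry_out --pt "0 -0.004 0.005 0 0 0" --pt "0 0 0 0 0 0"

```text
time_s: 25.85
tcp_pos: [0.5725, -0.0199, 0.0445]
eef_rot: [180.0, -0.1, 0.2]
contact_force: [0.1, 1.0, 2.1]
gripper_width: 0.061
gripper_force: 10.0
```

Call:
carry_out --pt "0 0 0 0 0 0" --pt "0 0 0 0 0 0" --pt "0 0 0 0 0 0" --pt "0 0 0 0 0 0" --pt "0 0 0 0 0 0" --hand 1

```text
time_s: 26.48
tcp_pos: [0.5721, -0.0202, 0.044]
eef_rot: [180.0, -0.1, 0.2]
contact_force: [-0.3, -0.8, 0.5]
gripper_width: 0.0877
gripper_force: 0.0
```

Call:
carry_out --pt "0 0 -0.06 0 0 0" --pt "0 0 -0.1 0 0 0" --pt "0 0 -0.1 0 0 0" --pt "0 0 -0.1 0 0 0"

```text
time_s: 26.98
tcp_pos: [0.5716, -0.0201, 0.2258]
eef_rot: [180.0, -0.1, 0.2]
contact_force: [0.3, 0.5, 0.7]
gripper_width: 0.0877
gripper_force: 0.0
```

Call:
carry_out --pt "-0.06 -0.1 -0.02 0 0 0" --pt "-0.06 -0.1 -0.02 0 0 0" --pt "-0.04 -0.1 0 0 0 0" --pt "-0.02 -0.11 0 0 0 0" --pt "0 -0.11 0 0 0 0"

```text
time_s: 27.6
tcp_pos: [0.4799, 0.2412, 0.2446]
eef_rot: [-180.0, -0.2, 0.2]
contact_force: [0.3, -0.4, -0.7]
gripper_width: 0.0876
gripper_force: 0.0
```

Call:
carry_out --pt "0 -0.11 0 0 0 0" --pt "0 -0.11 0 0 0 0" --pt "0 0 0 0 0 0" --pt "0 0 0 0 0 0"

```text
time_s: 28.1
tcp_pos: [0.4801, 0.3494, 0.2433]
eef_rot: [179.9, -0.1, 0.2]
contact_force: [0.0, -0.4, -1.1]
gripper_width: 0.0874
gripper_force: 0.0
```

Run:
```python
from h import *
T=r.capture('top')
cv2.imwrite('pics/f.png',cv2.resize(T[130:330,200:520],(800,500),interpolation=2)[:,:,::-1])
for n,c,a,z in (('cup','orange',(305,195,362,260),.075),('block','yellow',(365,185,445,255),.032),('green','green',(365,185,445,255),.048),('eraser','pink',(360,160,440,220),.013),('brush','black',(215,205,290,258),.024)):
 for q in blobs(T,c,a,8)[:1]:
  w=plane('top',cv2.boxPoints(cv2.minAreaRect(q)),z)
  print(n,w.mean(0).round(4),[(np.linalg.norm(v).round(4),np.degrees(np.arctan2(v[1],v[0])).round(1)) for v in w[1:3]-w[:2]])
```

```text
cup [ 0.5692 -0.0217  0.075 ] [(np.float64(0.0556), np.float64(-90.5)), (np.float64(0.0582), np.float64(179.3))]
block [ 0.5795 -0.1979  0.032 ] [(np.float64(0.0526), np.float64(-76.4)), (np.float64(0.0503), np.float64(-167.5))]
green [ 0.5778 -0.1995  0.048 ] [(np.float64(0.0232), np.float64(-76.4)), (np.float64(0.0342), np.float64(-167.4))]
eraser [ 0.6616 -0.1798  0.013 ] [(np.float64(0.0525), np.float64(-76.3)), (np.float64(0.0201), np.float64(-167.5))]
brush [0.5733 0.1348 0.024 ] [(np.float64(0.0649), np.float64(-76.3)), (np.float64(0.0107), np.float64(-166.1))]
```

View pics/f.png

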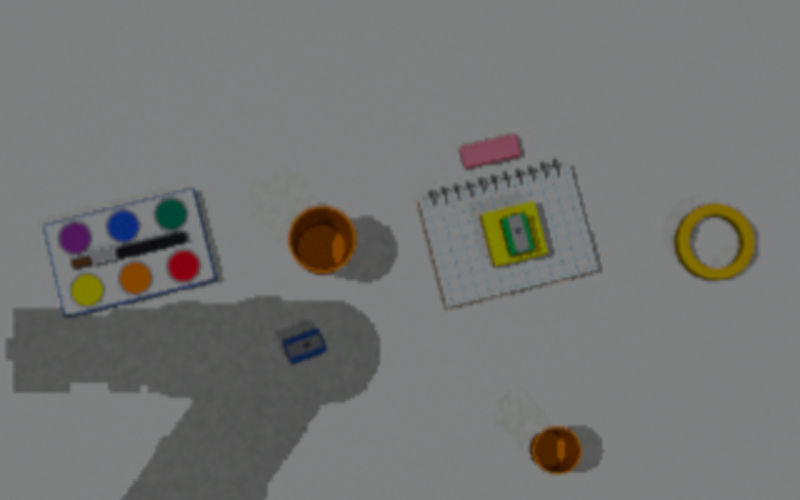

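The top view shows everything in place: brush on the strip (80–185, 250), cup at (322,240), block and sharpener at (515,233), eraser at (490,150). The blue sharpener and the tape have not moved.

```bash
python3 -c "
from plant import r
print(r.close_job())"
```

```text
the job is handed in; nothing more can be done
None
```

The job is handed in: in the last top view the block and green sharpener, cup, brush and eraser all measured within the stated tolerances. The blue sharpener and tape looked unmoved; the glue stick was outside that view, and I never moved it. The hand-in gave no verdict.

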